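# Seat the sensor card in the tube reader and load two tubes

### The arm

A 7-joint arm with a two-finger parallel gripper is mounted at the origin on a cart in front of the work surface, level with it; the furniture and walls round the work are solid. World frame = base frame: x ahead of the robot, y to its left, z up, the work surface at z = 0. Lengths are in m, angles in rad, forces in N, time in s.
With the tool pointing down it reaches from about 0.425 to 0.875 m from the base axis. Payload 4.7 kg.
Tool frame: the origin (TCP) lies where the fingers leave the gripper's body, on its centre line; the fingertips stand 70 mm ahead of it and the grasp point (between the pads) lies 51 mm ahead of it; z points along the fingers, y is the line along which they close (so a half turn about z gives the same grasp; the last joint's range is limited). The gripper opens to 87 mm and grips with 3 to 60 N. Pads are 19 mm wide; open, the fingers measure 117 mm over their backs; the gripper's body (75 mm by 190 mm) begins 51 mm behind the grasp point.
Start: joints at [1.21, 0.321, -0.07, 1.45, 0.023, 1.371, -0.057], TCP at [0.238, -0.605, 0.292] pointing down, gripper open.
Joint ranges: [-2.86, 2.86], [-0.3, 2.09], [-1.38, 1.24], [0.06, 2.45], [-1.56, 4.7], [0.09, 2.05], [-2.69, 2.69]. Speed limits (rad/s): [2.57, 2.57, 3.14, 3.14, 3.14, 3.14, 3.14].

### API

Orientations are given as a rotation vector (axis times angle).
In Python, from bench import ctrl gives the robot as it stands.
- The arm moves only by the tool drive_tool, never from a script. Its argument "motion" is a list of rows, each a list of 3 entries, a list of its own where there are three numbers: the shift along the tool's x, y, z in cm, then the turn, a rotation vector about the tool's x, y, z in degrees, then the opening, from -1 (shut) to 1 (fully open). In form: [[[x, y, z], [ax, ay, az], claw], ...]. A call has 1 to 12 rows; each row shifts and turns the commanded pose from where the row before left it, along the tool's axes as they then stand; what a row does not reach is not made up. A row lasts 1/8 s, in which the tool goes at most 62.5 mm and 10.7 degrees, less where a joint would pass 70% of its speed; a pose out of reach is approached as far as the arm can. A call with a gripper value outside its range is refused whole. The fingers move at their own pace and stop on an object; "force" is the grip in N (left out, the last holds). Time passes only in rows, so rows that do not move let the fingers close. It gives the time, the measured TCP pose, the force, the opening and the grip force at its end, in the units of the state.
- ctrl.get_state(): the state, without advancing time (a new reading comes with each control period).
- ctrl.get_image(name): name is "side" or "top"; returns the picture (420x560x3 uint8, red, green, blue); there is no depth.
- ctrl.calibration(name): a dict with "K" (3x3 intrinsics, pixels), "origin" and "attitude" of the camera in the world. Camera axes: x right, y up, looking along -z (the intrinsics and any distortion apply to the point x, -y, -z); pixel columns grow to the right and rows downward; lengths in m; the calibration is good to about 2 mm. A picture is of the moment at which its call begins. calibration takes no time and is no camera call.
- ctrl.close_job(): hands the job in; it is judged then, once.
The state is a dict: "time": time; "joint_positions": joint angles; "qd": joint speeds; "joint_torque": joint torques, N m; "position": TCP position; "tool_rot": TCP orientation; "ft_force": force on the tool from outside, world axes, zero at the start; "torque": the same for the moment, N m; "grip_width": opening from 0.0 (shut) to 1.0 (fully open); "grip_force": force on a finger pad.
Only numpy, scipy, OpenCV 4.12 (cv2) and the standard library are available. Lean on these libraries where they do the work, as an engineer would, in place of code of your own. Each camera call takes 0.05 s, during which the arm holds its last target. There are 200 camera calls.

### The job

Take the green sensor card out of its carrier by the yellow grip and slide it down the reader's two card guides, then swing both red ejector levers inward until they are fully shut, so that the card is pressed fully home. Then drop the two long test tubes one by one from the rack into the two bores at the front of the reader, so that they stand on the bottom of the bores. Leave the short tube in the rack and the other things where they are.

Things in the scene. Friction and masses are not known exactly. Their poses are not given: they have to be found in the camera images.
- sensor_card: green circuit card upright in the carrier: 4 mm thick (x), 120 wide (y), 68 tall (z), origin at the middle of its lower edge. On top a green tab 56 mm wide with a yellow grip bar 12 mm thick (x), 44 long (y), 24 tall, centre 94 mm above the origin. Shoulders beside the tab at 68 mm. About 0.12 kg. Fits the reader either way round
- card_carrier: fixed grey carrier, 75 x 150 x 12 mm base, two slotted end posts 44 mm high holding the card's lower 32 mm; origin at the centre of its underside, slot along its y; the card stands 12 mm above the table: lift it straight up. Carrier and tube rack may stand on either side of the reader
- tube_reader: fixed white T-shaped instrument. Origin: centre of its underside below the card bay; x to its back, z up; the card's plane is y-z. Lever hinges at y = +-76 mm, 102 high. In front (x -106 to -44 mm) a grey block 110 mm wide, 60 high, with two bores. Free for 60 mm outside the open levers at lever height
- bay (a point): where the card's origin lies when home: on the reader's axis, 30 mm up; axes as the reader's. Two upright black guides face each other along y: slots 8 mm wide in x (card 4), floors at y = +-62.5 mm (card +-60), flared at the top, 94 mm up. A blue connector bar between them, top at 35 mm, stops the card 5 mm short; the levers press both down (about 10 N), where they stay
- lever_left_tip (a point): centre of the thumb roll (11 mm diameter, 18 mm long along the reader's x) at the end of the left lever's handle, 45 mm from its hinge; handle bar 12 mm wide (x), 7 mm thick
- lever_right_tip (a point): the same on the right lever
- lever_left_hinge (a point): the left lever's hinge, at reader (0, +76, 102) mm; its axis lies along the reader's x. To shut the lever, push the handle from outside towards the middle of the reader
- lever_right_hinge (a point): the right lever's hinge, at reader (0, -76, 102) mm; to shut the lever, push the handle from outside towards the middle
- lever_left (a joint): left red ejector lever (+y side of the reader); stays where left (about 1 N at the tip, 5 to 9 N while pressing the card home). 0 = open: handle leans 50 deg outward from vertical, nose upright beside the bay; 1.45 = shut against its stop: handle leans 33 deg inward, nose level over the card's shoulder. Starts at 0 to 0.12; over 1.3 counts as shut
- lever_right (a joint): right red ejector lever (-y side of the reader); stays where left (about 1 N at the tip, 5 to 9 N while pressing the card home). 0 = open: handle leans 50 deg outward from vertical, nose upright beside the bay; 1.45 = shut against its stop: handle leans 33 deg inward, nose level over the card's shoulder. Starts at 0 to 0.12; over 1.3 counts as shut
- bore_left (a point): centre of the mouth of the left bore (reader +y side), on the block's top face at 60 mm: upright round bore 24 mm wide, 45 mm deep; the tube's origin ends 45 mm below this point. 52 mm between the two bores
- bore_right (a point): the same for the right bore (reader -y side)
- tube_rack: fixed ivory test-tube rack, 71 (x) x 159 (y) x 78 (z) mm, origin at the centre of its underside; three tubes stand in its front row (x = -16.5 mm; y = -57, 0, +57 mm, in any order), their foot 8 mm above the table, close-fitting in the rack's top plate: lift straight up
- test_tube_1: long glass test tube, 100 mm tall, 18 mm diameter, origin at the middle of its foot, z up; in the rack its top is 30 mm above the rack. 12 g. Either long tube may go in either bore
- test_tube_2: long glass test tube, same size, with a small white label
- test_tube_3: the short test tube, 88 mm tall, 18 mm diameter, top 18 mm above the rack: stays in the rack
- timer: small white countdown timer lying behind the reader, 62 x 62 x 18 mm, a bystander; origin under its centre
- slide_box: blue and white box of microscope slides behind the reader, 85 x 33 x 46 mm, a bystander; origin under its centre
Not all that is in view belongs to the job. There is more than one size of the sensor_card; the job needs the larger.

How it is judged:
On the way, in this order (a step that is already met when the one before it is completed fails the run):
1. the card is down in both guides, upright, standing on the connector (z of sensor_card in the frame of bay between -0.003 and 0.01 m and horizontal distance between sensor_card and bay below 0.006 m and angle between the x axis of sensor_card and the x axis of tube_reader, either way round below 0.1 rad and angle between the z axis of sensor_card and the z axis of tube_reader, either way round below 0.1 rad), for 0.2 s.
2. both ejector levers are shut and the card is fully home (z of sensor_card in the frame of bay between -0.003 and 0.0035 m and horizontal distance between sensor_card and bay below 0.006 m and angle between the x axis of sensor_card and the x axis of tube_reader, either way round below 0.1 rad and angle between the z axis of sensor_card and the z axis of tube_reader, either way round below 0.1 rad and value of joint each of lever_left, lever_right above 1.3 rad), for 0.2 s.
3. one long tube stands in a bore (((horizontal distance between test_tube_1 and bore_left below 0.006 m and z of test_tube_1 in the frame of bore_left between -0.05 and -0.037 m and angle between test_tube_1's own z axis and vertical below 0.2 rad) or (horizontal distance between test_tube_1 and bore_right below 0.006 m and z of test_tube_1 in the frame of bore_right between -0.05 and -0.037 m and angle between test_tube_1's own z axis and vertical below 0.2 rad) or (horizontal distance between test_tube_2 and bore_left below 0.006 m and z of test_tube_2 in the frame of bore_left between -0.05 and -0.037 m and angle between test_tube_2's own z axis and vertical below 0.2 rad) or (horizontal distance between test_tube_2 and bore_right below 0.006 m and z of test_tube_2 in the frame of bore_right between -0.05 and -0.037 m and angle between test_tube_2's own z axis and vertical below 0.2 rad))), for 0.2 s.
4. both long tubes stand in the bores ((((horizontal distance between test_tube_1 and bore_left below 0.006 m and z of test_tube_1 in the frame of bore_left between -0.05 and -0.037 m and angle between test_tube_1's own z axis and vertical below 0.2 rad) and (horizontal distance between test_tube_2 and bore_right below 0.006 m and z of test_tube_2 in the frame of bore_right between -0.05 and -0.037 m and angle between test_tube_2's own z axis and vertical below 0.2 rad)) or ((horizontal distance between test_tube_1 and bore_right below 0.006 m and z of test_tube_1 in the frame of bore_right between -0.05 and -0.037 m and angle between test_tube_1's own z axis and vertical below 0.2 rad) and (horizontal distance between test_tube_2 and bore_left below 0.006 m and z of test_tube_2 in the frame of bore_left between -0.05 and -0.037 m and angle between test_tube_2's own z axis and vertical below 0.2 rad)))), for 0.2 s.
At the end, for the whole second after the job is handed in: Card upright in its guides, lower edge within 3.5 mm of home height, within 6 mm and 0.1 rad of the bay; both levers shut (over 1.3 of 1.45 rad); one long tube in each bore, foot within 8 mm of the bottom and 6 mm of the axis, under 0.2 rad from upright; all at rest (all of step 2 and (((horizontal distance between test_tube_1 and bore_left below 0.006 m and z of test_tube_1 in the frame of bore_left between -0.05 and -0.037 m and angle between test_tube_1's own z axis and vertical below 0.2 rad) and (horizontal distance between test_tube_2 and bore_right below 0.006 m and z of test_tube_2 in the frame of bore_right between -0.05 and -0.037 m and angle between test_tube_2's own z axis and vertical below 0.2 rad)) or ((horizontal distance between test_tube_1 and bore_right below 0.006 m and z of test_tube_1 in the frame of bore_right between -0.05 and -0.037 m and angle between test_tube_1's own z axis and vertical below 0.2 rad) and (horizontal distance between test_tube_2 and bore_left below 0.006 m and z of test_tube_2 in the frame of bore_left between -0.05 and -0.037 m and angle between test_tube_2's own z axis and vertical below 0.2 rad))) and linear speed of each of sensor_card, test_tube_1, test_tube_2 below 0.02 m/s); the robot touches nothing.
It fails at once if the short tube is pulled from the rack or shoved (moved over 15 mm) (distance of test_tube_3 from where it was at the start of the episode above 0.015 m).
It fails at once if the timer or the slide box is shoved (over 30 mm) (distance of any of timer, slide_box from where it was at the start of the episode above 0.03 m).
It also fails if it takes over 72 s, if anything falls off the work surface, if the arm or the gripper's body presses on something with over 40 N, if the wrist force passes 120 N, or if a joint passes its speed limit or range.

## Working session

There is one attempt and no reset: what is moved stays moved. The work goes in short steps, Python scripts to look and compute and a tool call to move; the robot and the scene stay as the last step left them, time stands still between calls to the robot, and variables do not carry over. Pictures are saved under pics/ and viewed, at most 10 in all, crops included, and the job is handed in when it is done.

Besides the shell and the picture viewer there is one more tool, called after "Emit:" as name(argument=value, ...) on one line, values as JSON. drive_tool: Moves the arm, as the interface text tells. Its arguments: {"type":"object","properties":{"motion":{"type":"array","items":{"type":"array"}},"force":{"type":"number"}},"required":["motion"]}

```bash
mkdir -p pics; python3 - <<'E'
from bench import ctrl
import cv2
for n in("side","top"):
    im=ctrl.get_image(n);cv2.imwrite(f"pics/{n}0.png",cv2.cvtColor(im,cv2.COLOR_RGB2BGR))
    c=ctrl.calibration(n);print(n,c)
print(ctrl.get_state())
a=cv2.imread("pics/top0.png");cv2.imwrite("pics/top0b.png",cv2.resize(a,(800,600),interpolation=cv2.INTER_CUBIC))
a=cv2.imread("pics/side0.png");cv2.imwrite("pics/side0b.png",cv2.resize(a,(800,600),interpolation=cv2.INTER_CUBIC))
E
```

```text
side {'K': array([[457.36142666,   0.        , 281.4924628 ],
       [  0.        , 457.36142666, 207.02898656],
       [  0.        ,   0.        ,   1.        ]]), 'origin': array([ 0.27011729, -1.05046594,  0.61279419]), 'attitude': array([ 1.13322464, -0.15466111, -0.27053662])}
top {'K': array([[431.89893625,   0.        , 275.63407122],
       [  0.        , 431.89893625, 203.00307909],
       [  0.        ,   0.        ,   1.        ]]), 'origin': array([0.37166286, 0.01880466, 1.42007599]), 'attitude': array([ 0.10982524, -0.11880563, -1.57167291])}
{'time': 0.1, 'joint_positions': array([ 1.21009217,  0.32175522, -0.07010606,  1.45154245,  0.02262089,
        1.37082313, -0.05691718]), 'qd': array([ 0.00174113, -0.00174819, -0.00048997, -0.00062567,  0.00010894,
       -0.00229771, -0.0013321 ]), 'joint_torque': array([ 5.67193780e-06, -4.92569339e+01, -4.05737869e-01, -3.13396811e+01,
       -6.42418116e-02,  3.94643296e-02,  7.01274917e-05]), 'position': array([ 0.23778684, -0.60453703,  0.29127214]), 'tool_rot': array([-3.08492052e+00, -5.85040434e-01,  6.74435085e-04]), 'ft_force': array([0.57517888, 0.11340944, 0.03304083]), 'torque': array([ 0.01777792, -0.01244727,  0.00742324]), 'grip_force': 0.0, 'grip_width': 1.0004672309774578}
```

View pics/top0b.png

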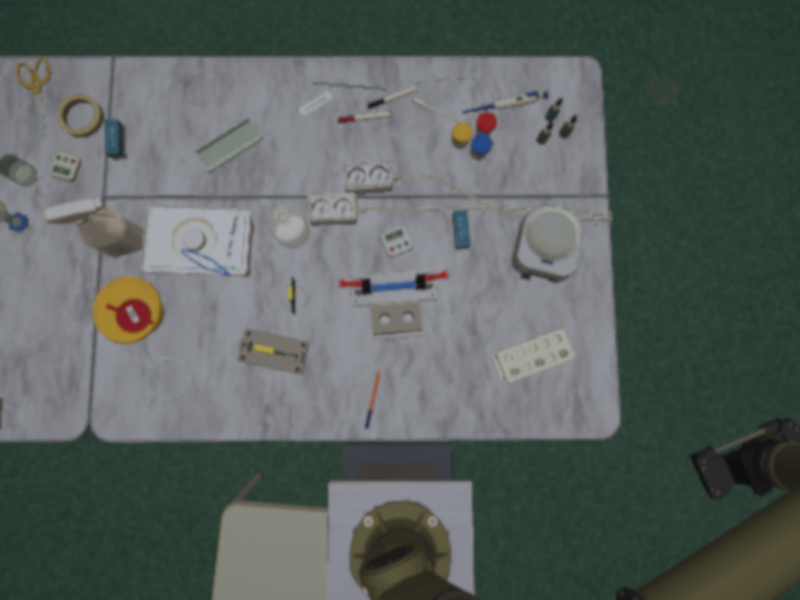

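View pics/side0b.png

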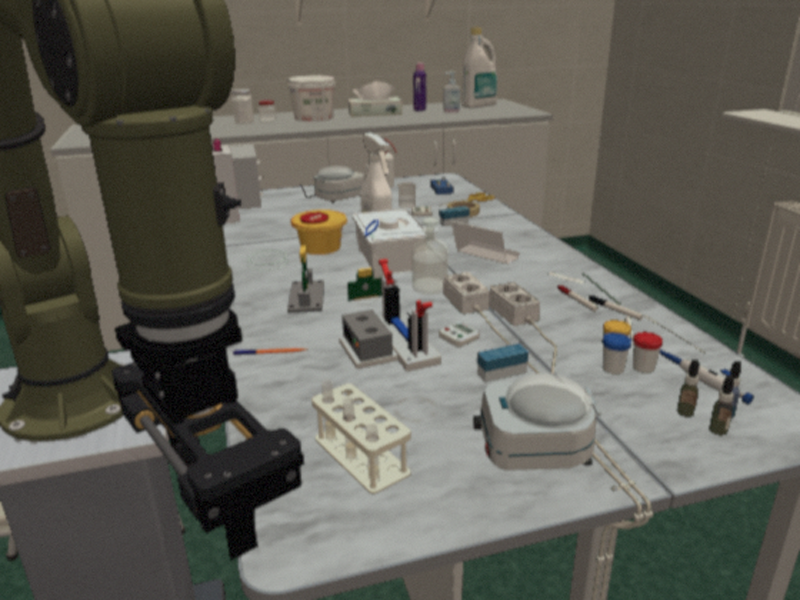

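```bash
python3 - <<'E'
import cv2,numpy as np
def tile(im,x,y,w,h,s):
    t=cv2.resize(im[y:y+h,x:x+w],None,fx=s,fy=s,interpolation=cv2.INTER_CUBIC)
    t=cv2.convertScaleAbs(t,alpha=1.5)
    for i in range(x-x%10+10,x+w,10):
        k=int((i-x+.5)*s);cv2.line(t,(k,0),(k,6),(0,255,255),1);cv2.putText(t,str(i),(k-10,16),0,.35,(0,255,255))
    for i in range(y-y%10+10,y+h,10):
        k=int((i-y+.5)*s);cv2.line(t,(0,k),(6,k),(0,255,255),1);cv2.putText(t,str(i),(8,k+4),0,.35,(0,255,255))
    return t
T=cv2.imread("pics/top0.png");S=cv2.imread("pics/side0.png")
o=np.zeros((600,800,3),np.uint8)
def put(t,x,y):o[y:y+t.shape[0],x:x+t.shape[1]]=t
put(tile(T,230,185,88,52,9),0,0)[:0] if 0 else put(tile(T,232,186,86,52,7),0,0)
put(tile(T,163,226,56,38,7),0,226+140);put(tile(T,342,228,64,42,6),400,366-20+20)
o[366:]=o[366:];cv2.imwrite("pics/tc.png",o)
o=np.zeros((600,800,3),np.uint8)
put(tile(S,232,180,80,80,7),0,0);put(tile(S,200,168,32,52,7),565,0);put(tile(S,215,265,75,55,4),0,565-190+0) if 0 else None
cv2.imwrite("pics/sc.png",o[:565])
cv2.imwrite("pics/sr.png",tile(S,215,262,78,82,7))
E
```

```text
Traceback (most recent call last):
ValueError: could not broadcast input array from shape (266,392,3) into shape (234,392,3)
```

```bash
cat >h.py <<'E'
import cv2,numpy as np
from scipy.spatial.transform import Rotation as R
def tile(im,x,y,w,h,s):
    t=cv2.resize(im[y:y+h,x:x+w],None,fx=s,fy=s,interpolation=cv2.INTER_CUBIC)
    t=cv2.convertScaleAbs(t,alpha=1.5)
    for i in range(x-x%10+10,x+w,10):
        k=int((i-x+.5)*s);cv2.line(t,(k,0),(k,6),(0,255,255),1);cv2.putText(t,str(i),(k-10,16),0,.35,(0,255,255))
    for i in range(y-y%10+10,y+h,10):
        k=int((i-y+.5)*s);cv2.line(t,(0,k),(6,k),(0,255,255),1);cv2.putText(t,str(i),(8,k+4),0,.35,(0,255,255))
    return t
def sheet(tiles,name):
    o=np.zeros((600,800,3),np.uint8)
    for t,x,y in tiles:o[y:y+t.shape[0],x:x+t.shape[1]]=t
    cv2.imwrite(name,o)
E
python3 - <<'E'
from h import *
T=cv2.imread("pics/top0.png");S=cv2.imread("pics/side0.png")
sheet([(tile(T,232,186,86,48,7),0,0),(tile(T,163,226,56,37,7),0,338),(tile(T,342,228,56+8,40,6),400,338)],"pics/tc.png")
sheet([(tile(S,232,180,80,80,7),0,0),(tile(S,200,168,32,52,7),565,0)],"pics/sc.png")
cv2.imwrite("pics/sr.png",tile(S,215,262,78,82,7))
E
```

```text
(no output)
```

View pics/tc.png

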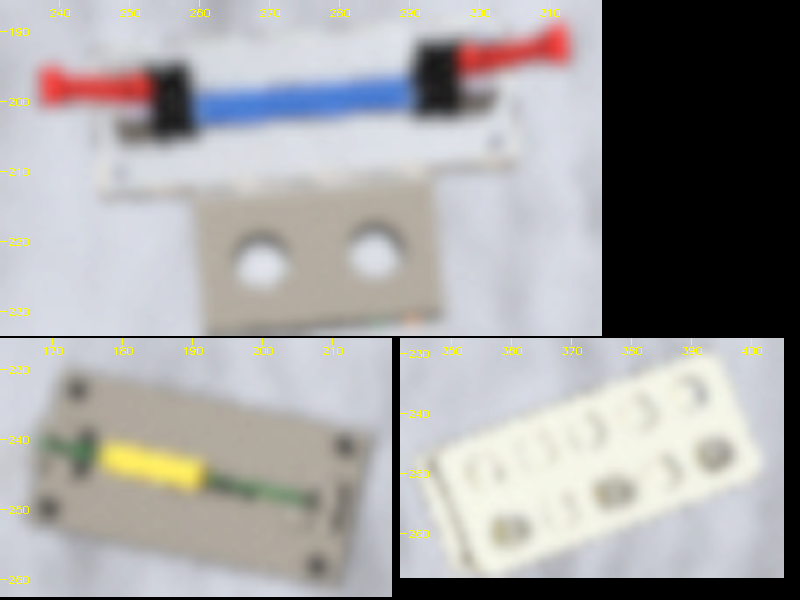

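View pics/sc.png

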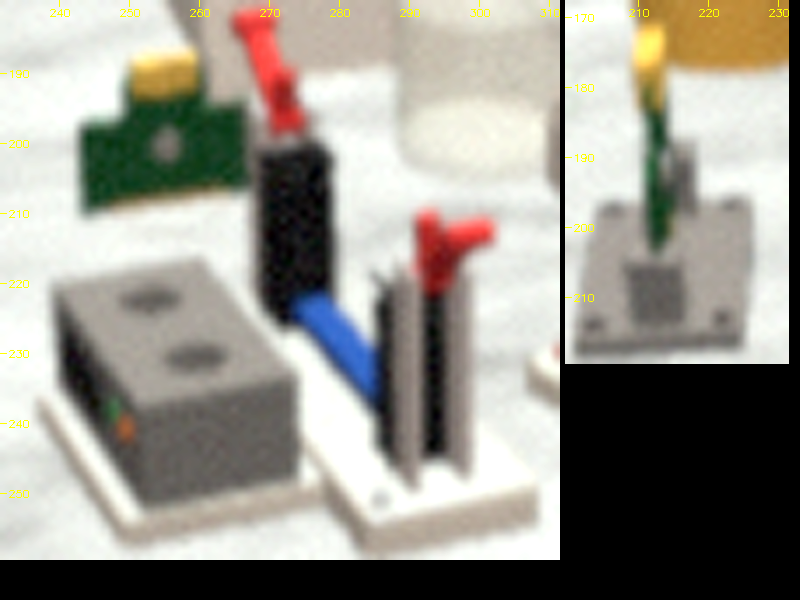

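View pics/sr.png

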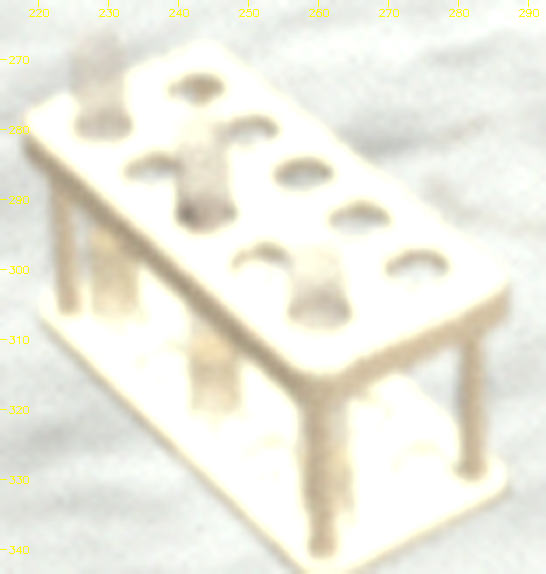

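The top view shows the carrier (yellow grip at px 184,244), the reader (bores at 269,222.6 and 285,221) and the rack (tubes at 360,259 / 377,253 / 394,247). In the side view, the two far tubes look long and the near one short. Next I fit the poses.

```bash
cat >fit.py <<'E'
from h import *
from bench import ctrl
from scipy.optimize import least_squares
C={n:ctrl.calibration(n) for n in("top","side")}
def proj(n,P):
    c=C[n];q=R.from_rotvec(c["attitude"]).inv().apply(np.atleast_2d(P)-c["origin"])*[1,-1,-1]
    q=q@c["K"].T;return q[:,:2]/q[:,2:]
D={"reader":[("top",-75,26,60,268.9,222.6),("top",-75,-26,60,285.3,221.1),("top",-44,55,60,259.1,213.4),("top",-44,-55,60,293.5,210.9),
("side",-75,26,60,252.6,222.4),("side",-75,-26,60,259.8,230.5),("side",-106,55,60,238.9,219.9),("side",-44,55,60,261.1,216.4),("side",-44,-55,60,274.1,233.8),("side",-106,-55,60,250.5,236.6)],
"carrier":[("top",37.5,75,12,172.2,230.4),("top",37.5,-75,12,215.6,239.6),("top",-37.5,-75,12,211.1,261.2),("top",-37.5,75,12,167.2,251.5),("top",0,0,118,184.4,243.8),
("side",-37.5,75,12,204.5,196.5),("side",37.5,75,12,226.6,196.1),("side",37.5,-75,12,224.9,215.4),("side",-37.5,-75,12,200.9,216.1),("side",0,0,106,211.8,177.5)],
"rack":[("side",-16.5,57,78,229.2,279.4),("side",-16.5,0,78,243.8,292),("side",-16.5,-57,78,260.2,305.8),
]+[("side",16.5,y,78,u,v) for y,u,v in((57,242.6,274.1),(28.5,250.5,279.8),(0,257.8,286.1),(-28.5,265.9,292.2),(-57,274.2,299.1))]
+[("top",-35.5,79.5,78,(478-400)/6+341.5,(576-338)/6+227.5),("top",-35.5,-79.5,78,(764-400)/6+341.5,(463-338)/6+227.5),("top",35.5,-79.5,78,(717-400)/6+341.5,(351-338)/6+227.5)]}
def W(p,pts):
    c,s=np.cos(p[2]),np.sin(p[2]);P=np.array(pts)/1000
    return np.c_[p[0]+c*P[:,0]-s*P[:,1],p[1]+s*P[:,0]+c*P[:,1],P[:,2]]
def res(v,raw=False):
    o={"top":v[9:11],"side":v[11:13]};r=[]
    for k,(n,d) in enumerate(D.items()):
        p=v[3*k:3*k+3]
        for m in d:
            e=(proj(m[0],W(p,[m[1:4]]))[0]+o[m[0]]-m[4:6]);r.append(e)
    if raw:return np.array(r)
    return np.r_[np.ravel(r),v[9:]/.5]
if __name__=="__main__":
    s=least_squares(res,[.65,0,0,.5,.25,-.2,.5,-.27,.3,0,0,0,0],loss="soft_l1",f_scale=.5)
    print(s.x.round(4));print(np.degrees(s.x[[2,5,8]]).round(2))
    r=res(s.x,True).round(1);i=0
    for n,d in D.items():print(n,*[f"{m[0][0]}{e[0]:.1f},{e[1]:.1f}" for m,e in zip(d,r[i:])]);i+=len(d)
    p=s.x[:3];print("bay",W(p,[(0,0,30)]),"bores",W(p,[(-75,26,60),(-75,-26,60)]).round(4),"hinges",W(p,[(0,76,102),(0,-76,102)]).round(4))
    for y in(57,0,-57):
        for z in(96,108):
            P=W(s.x[6:9],[(-16.5,y,z)]);print("tube",y,z,P.round(4),(proj("side",P)+s.x[11:]).round(1),(proj("top",P)+s.x[9:11]).round(1))
    for a in(0,.12):
        t=np.radians(50)-a
        for sg in(1,-1):print("tip",sg,a,proj("top",W(p,[(0,sg*(76+45*np.sin(t)),102+45*np.cos(t))]))+s.x[9:11],proj("side",W(p,[(0,sg*(76+45*np.sin(t)),102+45*np.cos(t))]))+s.x[11:])
    np.save("v.npy",s.x)
E
python3 fit.py
```

```text
[ 0.5859  0.0112  0.0645  0.4407  0.284  -0.2202  0.4268 -0.294   0.346
  0.001   0.0964  0.1343  0.0538]
[  3.69 -12.62  19.82]
reader t-0.1,-0.2 t-0.0,0.2 t-0.0,-0.1 t0.2,0.0 s0.5,-0.0 s-0.8,0.1 s0.2,-0.0 s-0.5,-0.3 s-0.1,-0.4 s0.4,1.1
carrier t-0.3,-1.4 t1.1,-0.7 t0.1,0.4 t-1.0,0.1 t0.5,-0.2 s-0.4,0.1 s0.1,-0.5 s0.1,-0.4 s-0.8,-0.0 s-0.1,0.3
rack s0.2,-0.1 s0.3,-0.1 s-0.0,-0.1 s0.2,-0.2 s-0.3,0.1 s0.0,-0.0 s-0.1,0.4 s-0.0,0.3 t0.1,0.6 t0.1,1.6 t-0.8,-1.2
bay [[0.58593326 0.01119279 0.03      ]] bores [[ 0.5094  0.0323  0.06  ]
 [ 0.5128 -0.0196  0.06  ]] hinges [[ 0.581   0.087   0.102 ]
 [ 0.5908 -0.0646  0.102 ]]
tube 57 96 [[ 0.392 -0.246  0.096]] [[228.9 272. ]] [[360.2 259.3]]
tube 57 108 [[ 0.392 -0.246  0.108]] [[228.5 267. ]] [[361.  259.2]]
tube 0 96 [[ 0.4113 -0.2996  0.096 ]] [[243.7 284.4]] [[377.6 252.8]]
tube 0 108 [[ 0.4113 -0.2996  0.108 ]] [[243.4 279.3]] [[378.5 252.7]]
tube -57 96 [[ 0.4306 -0.3532  0.096 ]] [[259.8 298. ]] [[394.8 246.4]]
tube -57 108 [[ 0.4306 -0.3532  0.108 ]] [[259.6 292.7]] [[395.9 246.2]]
tip 1 0 [[239.06352492 197.24490982]] [[268.36450306 183.28202659]]
tip -1 0 [[311.92271011 192.35863795]] [[298.01542739 214.32607605]]
tip 1 0.12 [[240.19198393 196.95633851]] [[268.75451118 182.44433119]]
tip -1 0.12 [[310.81344882 192.22067179]] [[297.43394586 212.26776764]]
```

The fit residuals are mostly under 1 px, and the lever tips and tube tops project where I see them. So the two far tubes are long and the near one is short. Next is a planner that prints rows.

```bash
cat >plan.py <<'E'
import sys,json
from h import *
from bench import ctrl
def plan(wps,step=5.5,deg=10,rnd=1):
    """wps: x,y,z,psi_deg,claw ; prints rows from the measured pose (tool kept pointing down)"""
    s=ctrl.get_state();p=s["position"].copy();r=R.from_rotvec(s["tool_rot"]);rows=[]
    print("from",p.round(4),"psi",round(np.degrees(np.arctan2(*r.as_matrix()[1::-1,0])),2),"F",s["ft_force"].round(1),"t",s["time"],"q7",s["joint_positions"][6].round(2))
    for w in wps:
        q=np.array(w[:3]);t=R.from_euler("z",w[3],degrees=True)*R.from_euler("x",180,degrees=True)
        a=(r.inv()*t).magnitude()*57.3
        n=max(1,int(np.ceil(max(np.linalg.norm(q-p)*100/step,a/deg))))
        for i in range(n,0,-1):
            d=(r.inv().apply((q-p)/i)*100).round(rnd)+0
            v=np.degrees((r.inv()*t).as_rotvec())/i;v=v.round(1)+0
            rows.append([d.tolist(),v.tolist(),w[4]])
            p=p+r.apply(d/100);r=r*R.from_rotvec(v,degrees=True)
    for i in range(0,len(rows),12):print(json.dumps(rows[i:i+12]))
if __name__=="__main__":plan(eval(sys.argv[1]),*map(float,[]),rnd=int(sys.argv[2]) if len(sys.argv)>2 else 1)
E
python3 plan.py "[(.52,-.35,.3,60,1),(.52,.1,.3,77.4,1),(.4407,.284,.25,77.4,1)]"
```

```text
from [ 0.2378 -0.6045  0.2913] psi 21.48 F [0.6 0.1 0. ] t 0.1 q7 -0.06
[[[5.1, -1.9, -0.1], [0.0, 0.0, -5.5], 1], [[5.2, -1.4, -0.1], [0.0, 0.0, -5.5], 1], [[5.4, -0.9, -0.1], [0.0, 0.0, -5.5], 1], [[5.4, -0.4, -0.1], [0.0, 0.0, -5.5], 1], [[5.4, 0.1, -0.2], [0.0, 0.0, -5.5], 1], [[5.4, 0.7, -0.1], [0.0, 0.0, -5.5], 1], [[5.3, 1.2, -0.2], [-0.1, -0.1, -5.5], 1], [[4.3, -2.5, 0.0], [0.0, 0.0, -1.9], 1], [[4.4, -2.4, 0.0], [0.0, 0.0, -1.9], 1], [[4.5, -2.2, 0.0], [0.0, 0.0, -1.9], 1], [[4.6, -2.1, 0.0], [0.0, 0.0, -2.0], 1], [[4.6, -1.9, 0.0], [0.0, 0.0, -1.9], 1]]
[[[4.7, -1.7, 0.0], [0.0, 0.0, -2.0], 1], [[4.7, -1.6, 0.0], [0.0, 0.0, -1.9], 1], [[4.8, -1.4, 0.0], [0.0, 0.0, -2.0], 1], [[4.9, -1.3, 0.0], [0.0, 0.0, -1.9], 1], [[4.1, -2.9, 1.2], [0.0, 0.0, 0.0], 1], [[4.0, -2.9, 1.3], [0.0, 0.0, 0.0], 1], [[4.1, -3.0, 1.2], [0.0, 0.0, 0.0], 1], [[4.0, -2.9, 1.3], [0.0, 0.0, 0.0], 1]]
```

Emit:
drive_tool(motion=[[[5.1, -1.9, -0.1], [0, 0, -5.5], 1], [[5.2, -1.4, -0.1], [0, 0, -5.5], 1], [[5.4, -0.9, -0.1], [0, 0, -5.5], 1], [[5.4, -0.4, -0.1], [0, 0, -5.5], 1], [[5.4, 0.1, -0.2], [0, 0, -5.5], 1], [[5.4, 0.7, -0.1], [0, 0, -5.5], 1], [[5.3, 1.2, -0.2], [0, 0, -5.5], 1], [[4.3, -2.5, 0], [0, 0, -1.9], 1], [[4.4, -2.4, 0], [0, 0, -1.9], 1], [[4.5, -2.2, 0], [0, 0, -1.9], 1], [[4.6, -2.1, 0], [0, 0, -2.0], 1], [[4.6, -1.9, 0], [0, 0, -1.9], 1]], force=25)

```text
time: 1.6
position: [0.5193, -0.0988, 0.3009]
tool_rot: [-2.579, -1.794, 0.001]
ft_force: [0.8, 0.6, -0.1]
grip_width: 0.999
grip_force: 0.0
```

Emit:
drive_tool(motion=[[[4.7, -1.7, 0], [0, 0, -2], 1], [[4.7, -1.6, 0], [0, 0, -1.9], 1], [[4.8, -1.4, 0], [0, 0, -2], 1], [[4.9, -1.3, 0], [0, 0, -1.9], 1], [[4.1, -2.9, 1.2], [0, 0, 0], 1], [[4.0, -2.9, 1.3], [0, 0, 0], 1], [[4.1, -3.0, 1.2], [0, 0, 0], 1], [[4.0, -2.9, 1.3], [0, 0, 0], 1]])

```text
time: 2.6
position: [0.4401, 0.2847, 0.2507]
tool_rot: [2.452, 1.963, -0.0]
ft_force: [1.0, -0.1, -0.3]
grip_width: 0.999
grip_force: 0.0
```

```bash
python3 plan.py "[(.4407,.284,.158,77.4,1)]" 2
```

```text
from [0.4401 0.2847 0.2507] psi 77.37 F [ 1.  -0.1 -0.3] t 2.6 q7 -0.94
[[[-0.03, 0.04, 4.63], [0.0, 0.0, 0.0], 1], [[-0.02, 0.03, 4.64], [0.0, 0.0, 0.0], 1]]
```

Emit:
drive_tool(motion=[[[0, 0, 4.6], [0, 0, 0], 1], [[-0.05, 0.05, 4.6], [0, 0, 0], 1], [[0, 0, 0], [0, 0, 0], -0.4], [[0, 0, 0], [0, 0, 0], -0.4], [[0, 0, 0], [0, 0, 0], -0.8], [[0, 0, 0], [0, 0, 0], -1], [[0, 0, 0], [0, 0, 0], -1], [[0, 0, 0], [0, 0, 0], -1]], force=25)

```text
time: 3.6
position: [0.4416, 0.2829, 0.1595]
tool_rot: [2.452, 1.963, 0.001]
ft_force: [-1.1, -0.5, -0.1]
grip_width: 0.403
grip_force: 0.0
```

```bash
python3 - <<'E'
from h import *
from bench import ctrl
s=ctrl.get_state();print(s)
S=cv2.cvtColor(ctrl.get_image("side"),cv2.COLOR_RGB2BGR);T=cv2.cvtColor(ctrl.get_image("top"),cv2.COLOR_RGB2BGR)
sheet([(tile(S,180,140,60,80,7),0,0),(tile(T,150,215,75,70,5),421,0)],"pics/g1.png")
E
```

```text
{'time': 3.6, 'joint_positions': array([ 0.1386012 ,  0.26057796, -0.84559849,  1.89485866,  0.22060147,
        1.08157842, -1.01530309]), 'qd': array([-3.06776284e-03,  4.11053870e-03,  6.82770518e-04,  2.83227793e-03,
        7.55861616e-04,  1.99247059e-05, -1.41593682e-03]), 'joint_torque': array([ 1.22103392e-02, -3.21725500e+01, -5.70245907e+00, -2.76432163e+01,
       -5.01411909e-02, -4.80408187e-02,  5.08240792e-04]), 'position': array([0.44155253, 0.28287461, 0.159492  ]), 'tool_rot': array([2.45206246e+00, 1.96337587e+00, 5.52153454e-04]), 'ft_force': array([-1.10540473, -0.45289262, -0.11182395]), 'torque': array([-0.04615773, -0.08647328,  0.01611016]), 'grip_force': 0.0, 'grip_width': 0.4025255798787432}
```

View pics/g1.png

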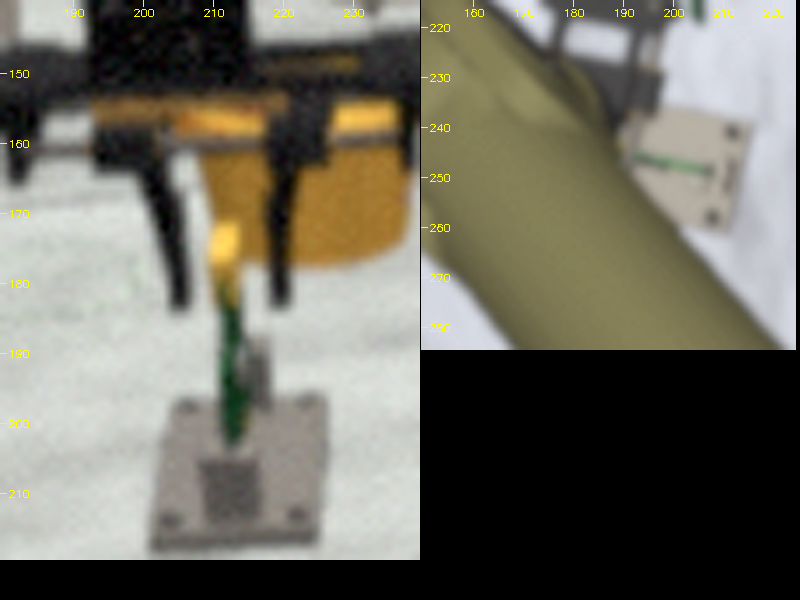

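The fingers (columns 205 and 219.5) straddle the grip bar (about 211.8) and are still closing, so I continue.

Emit:
drive_tool(motion=[[[0, 0, 0], [0, 0, 0], -1], [[0, 0, 0], [0, 0, 0], -1], [[0, 0, 0], [0, 0, 0], -1], [[0, 0, 0], [0, 0, 0], -1], [[0, 0, 0], [0, 0, 0], -1]], force=25)

```text
time: 4.32
position: [0.4412, 0.2829, 0.1592]
tool_rot: [-2.452, -1.964, 0.001]
ft_force: [-1.0, 0.2, 0.6]
grip_width: 0.136
grip_force: 24.9
```

```bash
python3 plan.py "[(.4416,.2829,.26,77.4,-1)]" 2
```

```text
from [0.4412 0.2829 0.1592] psi 77.38 F [-1.   0.2  0.6] t 4.325 q7 -1.02
[[[0.0, 0.02, -5.04], [0.0, 0.0, 0.0], -1], [[0.01, 0.01, -5.04], [0.0, 0.0, 0.0], -1]]
```

Emit:
drive_tool(motion=[[[0, 0, -2], [0, 0, 0], -1], [[0, 0, -4], [0, 0, 0], -1], [[0, 0, -5], [0, 0, 0], -1], [[0, 0, -5], [0, 0, 0], -1]])

```text
time: 4.82
position: [0.4413, 0.2829, 0.322]
tool_rot: [2.451, 1.964, 0.002]
ft_force: [1.3, 0.6, -1.2]
grip_width: 0.136
grip_force: 24.9
```

```bash
python3 plan.py "[(.586,.0102,.31,93.7,-1)]" 1
```

```text
from [0.4413 0.2829 0.322 ] psi 77.39 F [ 1.3  0.6 -1.2] t 4.825 q7 -0.9
[[[-3.9, 3.3, 0.2], [0.0, 0.0, -2.7], -1], [[-4.1, 3.2, 0.2], [0.0, 0.0, -2.7], -1], [[-4.2, 3.0, 0.2], [0.0, 0.0, -2.7], -1], [[-4.3, 2.8, 0.2], [0.0, 0.0, -2.7], -1], [[-4.5, 2.5, 0.2], [0.0, 0.0, -2.8], -1], [[-4.6, 2.3, 0.2], [0.1, 0.0, -2.7], -1]]
```

Emit:
drive_tool(motion=[[[-3.9, 3.3, 0.2], [0, 0, -2.7], -1], [[-4.1, 3.2, 0.2], [0, 0, -2.7], -1], [[-4.2, 3.0, 0.2], [0, 0, -2.7], -1], [[-4.3, 2.8, 0.2], [0, 0, -2.7], -1], [[-4.5, 2.5, 0.2], [0, 0, -2.8], -1], [[-4.6, 2.3, 0.2], [0, 0, -2.7], -1], [[0, 0, 0], [0, 0, 0], -1]])

```text
time: 5.7
position: [0.5873, 0.0034, 0.3074]
tool_rot: [2.158, 2.281, -0.002]
ft_force: [0.0, 0.7, -1.6]
grip_width: 0.135
grip_force: 24.9
```

```bash
python3 plan.py "[(.586,.0102,.27,93.7,-1)]" 2;python3 - <<'E'
from h import *
from bench import ctrl
S=cv2.cvtColor(ctrl.get_image("side"),cv2.COLOR_RGB2BGR)
cv2.imwrite("pics/g2s.png",S)
sheet([(tile(S,225,130,90,85,7),0,0)],"pics/g2.png")
E
```

```text
from [0.5873 0.0034 0.3074] psi 93.17 F [ 0.   0.7 -1.6] t 5.7 q7 -0.11
[[[0.69, -0.1, 3.74], [0.0, 0.1, -0.5], -1]]
```

View pics/g2.png

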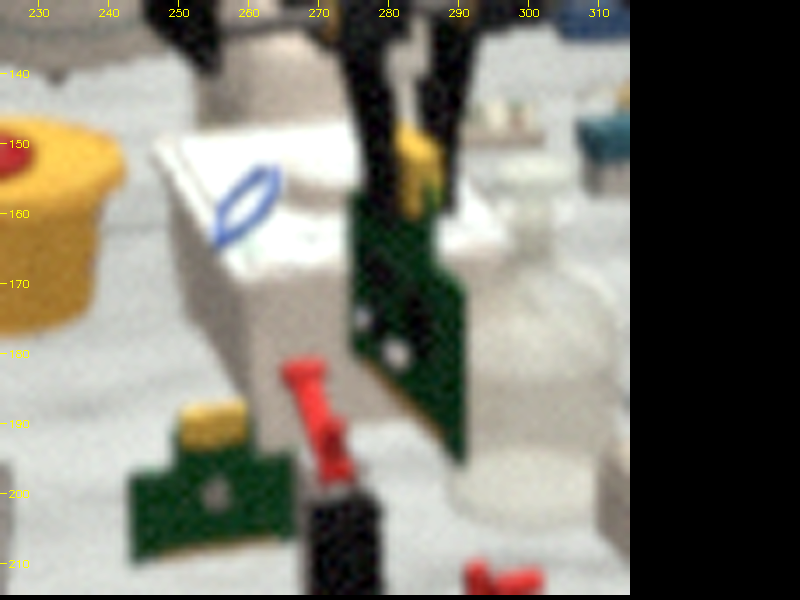

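```bash
python3 - <<'E'
from fit import *
v=np.load("v.npy");s=ctrl.get_state();print(s["position"],s["time"])
for p in(np.array([.5873,.0034,.3074]),):
  th=np.radians(3.2)
  for off in(-2,0,1,3):
    P=W([p[0],p[1],th],[(0,off+60,160.2),(0,off-60,160.2),(0,off-60,160.2+68)])
    print(off,(proj("side",P)+v[11:]).round(1).tolist())
E
```

```text
[0.5864924  0.0070816  0.30769249] 5.75
-2 [[275.8, 180.8], [291.9, 197.1], [291.7, 171.4]]
0 [[275.6, 180.5], [291.6, 196.8], [291.4, 171.1]]
1 [[275.5, 180.4], [291.5, 196.7], [291.3, 171.0]]
3 [[275.2, 180.2], [291.2, 196.4], [291.0, 170.7]]
```

Emit:
drive_tool(motion=[[[0.1, 0, 3.0], [0, 0, -0.5], -1], [[0, 0, 2.0], [0, 0, 0], -1], [[0, 0, 0], [0, 0, 0], -1], [[0, 0, 0], [0, 0, 0], -1]])

```text
time: 6.25
position: [0.5862, 0.0113, 0.2582]
tool_rot: [2.138, 2.301, 0.001]
ft_force: [-0.1, 0.3, -1.4]
grip_width: 0.136
grip_force: 24.9
```

```bash
python3 plan.py "[(.586,.0102,.255,93.7,-1)]" 2;python3 - <<'E'
from fit import *
v=np.load("v.npy")
S=cv2.cvtColor(ctrl.get_image("side"),cv2.COLOR_RGB2BGR)
s=ctrl.get_state();p=s["position"];print(p)
sheet([(tile(S,240,135,70,75,8),0,0)],"pics/g3.png")
P=W([p[0],p[1],np.radians(3.7)],[(0,y,1000*p[2]-147.2+z) for y,z in((60,0),(-60,0),(-60,68),(-28,68),(-22,106))])
print((proj("side",P)+v[11:]).round(1).tolist())
E
```

```text
from [0.5862 0.0113 0.2582] psi 94.21 F [-0.1  0.3 -1.4] t 6.25 q7 -0.12
[[[-0.11, -0.03, 0.32], [0.1, 0.0, 0.5], -1]]
[0.58634687 0.01120752 0.2584737 ]
[[274.6, 196.1], [290.6, 213.3], [290.4, 188.6], [285.8, 184.2], [284.8, 169.4]]
```

View pics/g3.png

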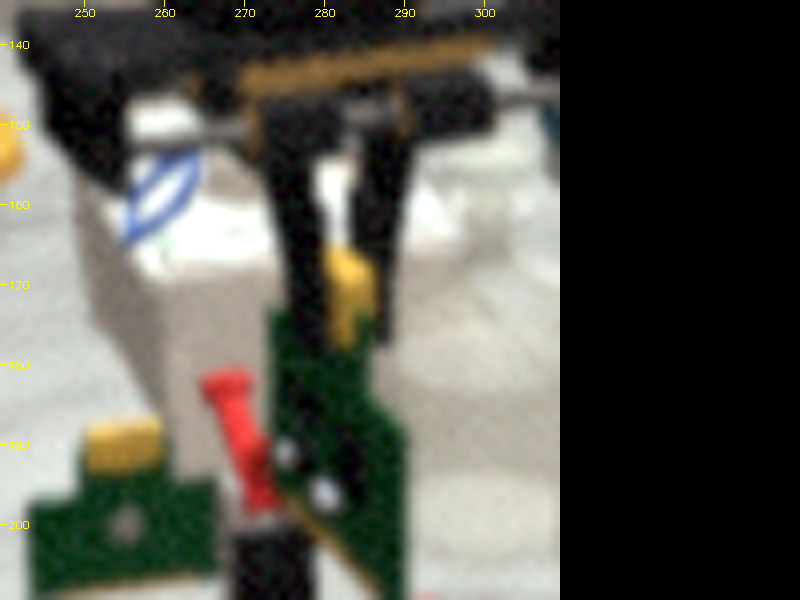

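The card hangs upright and square; its near shoulder is at (290.1,187.6) against (290.4,188.6) predicted. I descend gently with force checks.

Emit:
drive_tool(motion=[[[-0.15, 0, 0.5], [0, 0, 0.5], -1], [[0, 0, 0.5], [0, 0, 0], -1], [[0, 0, 0.5], [0, 0, 0], -1], [[0, 0, 0.5], [0, 0, 0], -1], [[0, 0, 0.5], [0, 0, 0], -1], [[0, 0, 0], [0, 0, 0], -1]])

```text
time: 7.05
position: [0.5857, 0.0093, 0.2317]
tool_rot: [-2.149, -2.291, 0.001]
ft_force: [-0.2, 0.2, -1.6]
grip_width: 0.136
grip_force: 24.9
```

```bash
python3 plan.py "[(.586,.0096,.220,93.7,-1)]" 2
```

```text
from [0.5857 0.0093 0.2317] psi 93.68 F [-0.2  0.2 -1.6] t 7.05 q7 -0.14
[[[0.03, 0.03, 1.17], [0.0, 0.0, 0.0], -1]]
```

Card bottom is at 84 mm with no contact forces; it's in the guides. I continue down.

Emit:
drive_tool(motion=[[[0, 0, 0.8], [0, 0, 0], -1], [[0, 0, 0.8], [0, 0, 0], -1], [[0, 0, 0.8], [0, 0, 0], -1], [[0, 0, 0.8], [0, 0, 0], -1], [[0, 0, 0.8], [0, 0, 0], -1]])

```text
time: 7.68
position: [0.5859, 0.0093, 0.1916]
tool_rot: [-2.149, -2.291, 0.0]
ft_force: [0.5, -0.8, -1.6]
grip_width: 0.142
grip_force: 24.9
```

Emit:
drive_tool(motion=[[[0, 0, 0.4], [0, 0, 0], -1], [[0, 0, 0.4], [0, 0, 0], -1], [[0, 0, 0.1], [0, 0, 0], -1], [[0, 0, 0.1], [0, 0, 0], -1], [[0, 0, 0], [0, 0, 0], -1]])

```text
time: 8.3
position: [0.586, 0.0093, 0.1823]
tool_rot: [2.149, 2.291, 0.0]
ft_force: [1.1, 0.4, -1.3]
grip_width: 0.134
grip_force: 24.9
```

Emit:
drive_tool(motion=[[[0, 0, 0.1], [0, 0, 0], -1], [[0, 0, 0.1], [0, 0, 0], -1], [[0, 0, 0], [0, 0, 0], -1]])

```text
time: 8.68
position: [0.5865, 0.0094, 0.1819]
tool_rot: [2.148, 2.29, 0.001]
ft_force: [-3.6, 0.2, 6.5]
grip_width: 0.137
grip_force: 25.0
```

The card stands on the connector (6.5 N contact at the expected height). I release it and rise.

Emit:
drive_tool(motion=[[[0, 0, 0], [0, 0, 0], -0.4], [[0, 0, 0], [0, 0, 0], 0], [[0, 0, 0], [0, 0, 0], 0], [[0, 0, 0], [0, 0, 0], 0], [[0, 0, -1], [0, 0, 0], 0], [[0, 0, -3], [0, 0, 0], 0], [[0, 0, -4], [0, 0, 0], -1], [[0, 0, -2], [0, 0, 0], -1]])

```text
time: 9.68
position: [0.5868, 0.0096, 0.2831]
tool_rot: [2.147, 2.289, 0.004]
ft_force: [-0.4, -0.5, -0.1]
grip_width: 0.353
grip_force: 0.0
```

```bash
python3 plan.py "[(.5762,.1609,.27,93.7,-1),(.5762,.1609,.197,93.7,-1)]" 1;python3 - <<'E'
from fit import *
v=np.load("v.npy")
S=cv2.cvtColor(ctrl.get_image("side"),cv2.COLOR_RGB2BGR)
sheet([(tile(S,232,160,80,85,7),0,0)],"pics/g4.png")
P=W(v[:3],[(0,y,35+z) for y,z in((-60,68),(-28,68),(-22,106),(22,106),(60,68))])
print((proj("side",P)+v[11:]).round(1).tolist())
E
```

```text
from [0.5868 0.0096 0.2831] psi 93.68 F [-0.4 -0.5 -0.1] t 9.675 q7 -0.12
[[[5.1, 0.0, 0.4], [0.1, 0.0, 0.0], -1], [[5.0, 0.0, 0.5], [0.1, 0.0, 0.0], -1], [[5.1, -0.1, 0.4], [0.0, 0.0, 0.0], -1], [[0.0, 0.0, 3.7], [0.0, 0.0, 0.0], -1], [[0.0, 0.0, 3.6], [0.0, 0.0, 0.0], -1]]
[[290.5, 216.3], [286.0, 211.3], [285.0, 197.2], [279.1, 191.1], [274.6, 198.8]]
```

View pics/g4.png

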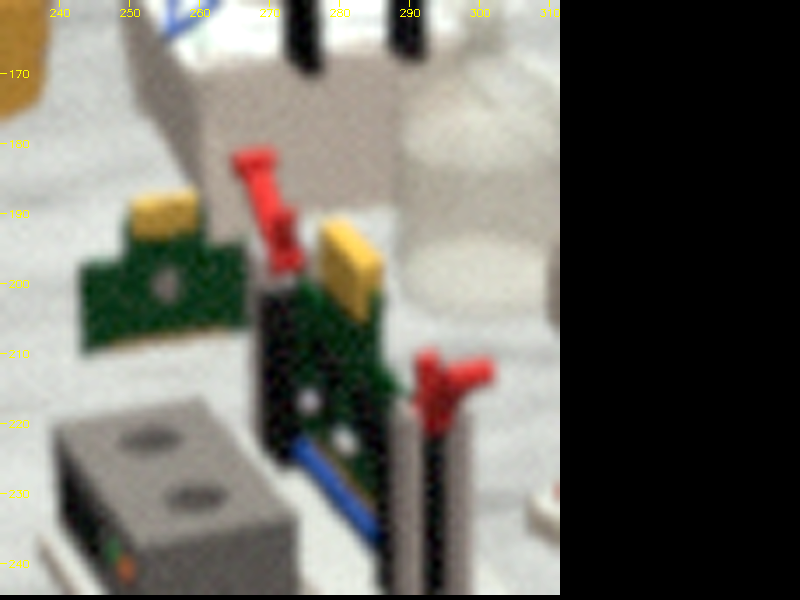

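The card sits upright in both guides on the connector, with the grip at about (281,198). Now the left lever.

Emit:
drive_tool(motion=[[[5.1, 0, 0.4], [0, 0, 0], -1], [[5.0, 0, 0.5], [0, 0, 0], -1], [[5.1, -0.1, 0.4], [0, 0, 0], -1], [[0, 0, 2.5], [0, 0, 0], -1], [[0, 0, 2.5], [0, 0, 0], -1], [[0, 0, 2.3], [0, 0, 0], -1], [[0, 0, 0], [0, 0, 0], -1]])

```text
time: 10.6
position: [0.5736, 0.1603, 0.1915]
tool_rot: [-2.147, -2.29, 0.007]
ft_force: [-0.3, -0.1, 0.3]
grip_width: 0.006
grip_force: 0.0
```

```bash
python3 plan.py "[(.5785,.1250,.197,93.7,-1),(.5818,.0751,.203,93.7,-1)]" 2
```

```text
from [0.5736 0.1603 0.1915] psi 93.69 F [-0.3 -0.1  0.3] t 10.6 q7 -0.44
[[[-3.55, 0.26, -0.55], [-0.3, 0.0, 0.0], -1], [[-5.0, 0.01, -0.6], [0.0, 0.0, 0.0], -1]]
```

Emit:
drive_tool(motion=[[[-0.9, 0.1, -0.15], [0, 0, 0], -1], [[-0.9, 0.1, -0.15], [0, 0, 0], -1], [[-0.9, 0, -0.1], [0, 0, 0], -1], [[-0.9, 0, -0.1], [0, 0, 0], -1], [[-0.8, 0, -0.1], [0, 0, 0], -1], [[-0.8, 0, -0.1], [0, 0, 0], -1], [[-0.8, 0, -0.1], [0, 0, 0], -1], [[-0.8, 0, -0.1], [0, 0, 0], -1]])

```text
time: 11.6
position: [0.5814, 0.0921, 0.2028]
tool_rot: [-2.15, -2.29, 0.001]
ft_force: [0.2, 2.7, -1.2]
grip_width: 0.005
grip_force: 1.6
```

Emit:
drive_tool(motion=[[[-0.5, 0, -0.1], [0, 0, 0], -1], [[-0.5, 0, 0], [0, 0, 0], -1], [[0, 0, 0], [0, 0, 0], -1]])

```text
time: 11.98
position: [0.5816, 0.0845, 0.2038]
tool_rot: [-2.146, -2.291, -0.001]
ft_force: [-1.3, 4.7, -0.9]
grip_width: 0.002
grip_force: 1.8
```

Emit:
drive_tool(motion=[[[-0.3, 0, 0], [0, 0, 0], -1], [[-0.3, 0, 0], [0, 0, 0], -1], [[0, 0, 0], [0, 0, 0], -1]])

```text
time: 12.35
position: [0.5818, 0.0812, 0.204]
tool_rot: [-2.143, -2.291, -0.006]
ft_force: [-1.1, 9.5, -0.9]
grip_width: 0.004
grip_force: 3.5
```

Emit:
drive_tool(motion=[[[-0.3, 0, 0], [0, 0, 0], -1], [[-0.2, 0, 0], [0, 0, 0], -1], [[0, 0, 0], [0, 0, 0], -1]])

```text
time: 12.72
position: [0.5818, 0.0802, 0.2042]
tool_rot: [-2.137, -2.292, -0.012]
ft_force: [0.1, 16.2, -1.2]
grip_width: 0.002
grip_force: 6.1
```

Emit:
drive_tool(motion=[[[-0.2, 0, 0], [0, 0, 0], -1], [[-0.1, 0, 0], [0, 0, 0], -1], [[0, 0, 0], [0, 0, 0], -1]])

```text
time: 13.1
position: [0.5817, 0.0797, 0.2043]
tool_rot: [-2.133, -2.292, -0.016]
ft_force: [-1.3, 19.1, -2.2]
grip_width: 0.004
grip_force: 7.8
```

Emit:
drive_tool(motion=[[[1.5, 0, -0.5], [0, 0, 0], -1], [[2.5, 0, -2], [0, 0, 0], -1], [[0, 0, -3], [0, 0, 0], -1], [[0, 0, -2], [0, 0, 0], -1], [[0, 0, 0], [0, 0, 0], -1]])

```text
time: 13.72
position: [0.5814, 0.1082, 0.2807]
tool_rot: [2.149, 2.288, 0.002]
ft_force: [0.8, 0.1, -0.5]
grip_width: 0.003
grip_force: 0.0
```

```bash
python3 plan.py "[(.5956,-.1384,.27,93.7,-1),(.5956,-.1384,.197,93.7,-1)]" 1
```

```text
from [0.5814 0.1082 0.2807] psi 93.58 F [ 0.8  0.1 -0.5] t 13.725 q7 -0.31
[[[-4.9, 0.0, 0.2], [0.0, 0.0, 0.0], -1], [[-4.9, 0.0, 0.2], [0.0, 0.0, 0.0], -1], [[-5.0, 0.0, 0.2], [0.1, 0.0, 0.0], -1], [[-4.9, -0.1, 0.2], [0.0, 0.0, -0.1], -1], [[-5.0, 0.0, 0.3], [0.1, 0.1, 0.0], -1], [[0.0, 0.0, 3.6], [0.0, 0.0, 0.0], -1], [[0.0, 0.0, 3.7], [0.0, 0.0, 0.0], -1]]
```

Emit:
drive_tool(motion=[[[-4.9, 0, 0.2], [0, 0, 0], -1], [[-4.9, 0, 0.2], [0, 0, 0], -1], [[-5.0, 0, 0.2], [0, 0, 0], -1], [[-4.9, 0, 0.2], [0, 0, 0], -1], [[-5.0, 0, 0.2], [0, 0, 0], -1], [[0, 0, 2.4], [0, 0, 0], -1], [[0, 0, 2.4], [0, 0, 0], -1], [[0, 0, 2.4], [0, 0, 0], -1], [[0, 0, 0], [0, 0, 0], -1], [[0, 0, 0], [0, 0, 0], -1]])

```text
time: 14.98
position: [0.5964, -0.1377, 0.1974]
tool_rot: [2.15, 2.291, -0.0]
ft_force: [0.9, 0.2, 1.2]
grip_width: 0.006
grip_force: 0.0
```

```bash
python3 plan.py "[(.5903,-.07,.203,93.7,-1)]" 2
```

```text
from [ 0.5964 -0.1377  0.1974] psi 93.65 F [0.9 0.2 1.2] t 14.975 q7 0.09
[[[3.4, -0.09, -0.28], [0.0, 0.0, 0.0], -1], [[3.4, -0.09, -0.28], [0.0, 0.0, -0.1], -1]]
```

Emit:
drive_tool(motion=[[[0.9, -0.05, -0.05], [0, 0, 0], -1], [[0.9, 0, -0.05], [0, 0, 0], -1], [[0.9, -0.05, -0.1], [0, 0, 0], -1], [[0.8, 0, -0.1], [0, 0, 0], -1], [[0.8, -0.05, -0.1], [0, 0, 0], -1], [[0.8, 0, -0.1], [0, 0, 0], -1], [[0.8, 0, -0.1], [0, 0, 0], -1], [[0.8, 0, 0], [0, 0, 0], -1], [[0.5, 0, 0], [0, 0, 0], -1], [[0.4, 0, 0], [0, 0, 0], -1], [[0, 0, 0], [0, 0, 0], -1]])

```text
time: 16.35
position: [0.5898, -0.0609, 0.203]
tool_rot: [-2.148, -2.292, -0.0]
ft_force: [0.6, -0.5, 0.1]
grip_width: 0.006
grip_force: 0.0
```

Emit:
drive_tool(motion=[[[0.3, 0, 0], [0, 0, 0], -1], [[0.2, 0, 0], [0, 0, 0], -1], [[0.2, 0, 0], [0, 0, 0], -1], [[0, 0, 0], [0, 0, 0], -1]])

```text
time: 16.85
position: [0.5896, -0.056, 0.2033]
tool_rot: [2.149, 2.289, -0.002]
ft_force: [0.3, -5.6, -0.4]
grip_width: 0.006
grip_force: 2.0
```

Emit:
drive_tool(motion=[[[0.3, 0, 0], [0, 0, 0], -1], [[0.2, 0, 0], [0, 0, 0], -1], [[0.2, 0, 0], [0, 0, 0], -1], [[0, 0, 0], [0, 0, 0], -1]])

```text
time: 17.35
position: [0.5894, -0.0545, 0.2032]
tool_rot: [2.15, 2.281, -0.009]
ft_force: [1.6, -14.3, -0.5]
grip_width: 0.004
grip_force: 5.5
```

Emit:
drive_tool(motion=[[[0.2, 0, 0], [0, 0, 0], -1], [[0.2, 0, 0], [0, 0, 0], -1], [[0, 0, 0], [0, 0, 0], -1]])

```text
time: 17.73
position: [0.5893, -0.0539, 0.2032]
tool_rot: [2.151, 2.276, -0.014]
ft_force: [2.7, -18.7, -2.6]
grip_width: 0.008
grip_force: 7.6
```

Emit:
drive_tool(motion=[[[-1.5, 0, -0.5], [0, 0, 0], -1], [[-2.5, 0, -2], [0, 0, 0], -1], [[0, 0, -3], [0, 0, 0], 0], [[0, 0, -2], [0, 0, 0], 0], [[-4, 0, 0], [0, 0, 0], 0], [[-4, 0, 0], [0, 0, 0], 0]])

```text
time: 18.48
position: [0.5971, -0.162, 0.279]
tool_rot: [2.145, 2.295, 0.002]
ft_force: [0.2, -0.4, -0.2]
grip_width: 0.373
grip_force: 0.0
```

```bash
python3 plan.py "[(.392,-.246,.23,109.8,0)]" 1;python3 - <<'E'
from fit import *
v=np.load("v.npy")
S=cv2.cvtColor(ctrl.get_image("side"),cv2.COLOR_RGB2BGR);cv2.imwrite("pics/s5.png",S)
c=S[170:235,255:315].astype(int);m=((c[...,2]>90)&(c[...,2]>2*c[...,1])&(c[...,2]>2*c[...,0])).astype(np.uint8)
n,l,st,ce=cv2.connectedComponentsWithStats(m)
for i in range(1,n):
    if st[i,4]>3:print(st[i,:5]+[255,170,0,0,0],ce[i]+[255,170])
for a in(0,1.2,1.45):
  t=np.radians(50)-a
  print(a,(proj("side",W(v[:3],[(0,sg*(76+45*np.sin(t)),102+45*np.cos(t)) for sg in(1,-1)]))+v[11:]).round(1).tolist())
P=W(v[:3],[(0,y,30+106) for y in(22,-22)]);print((proj("side",P)+v[11:]).round(1).tolist())
sheet([(tile(S,240,165,75,75,8),0,0)],"pics/g5.png")
E
```

```text
from [ 0.5971 -0.162   0.279 ] psi 93.89 F [ 0.2 -0.4 -0.2] t 18.475 q7 0.16
[[[-1.4, -4.2, 1.0], [0.0, 0.0, -3.2], 0], [[-1.2, -4.3, 1.0], [0.0, 0.0, -3.2], 0], [[-0.9, -4.3, 1.0], [0.0, 0.0, -3.2], 0], [[-0.7, -4.4, 0.9], [0.0, 0.0, -3.2], 0], [[-0.4, -4.4, 1.0], [0.1, 0.0, -3.1], 0]]
[272 186   6   3  17] [274.64705882 187.05882353]
[271 196   5   5  19] [273.21052632 197.68421053]
[286 200  11  21  89] [291.31460674 210.19101124]
0 [[268.4, 183.3], [298.0, 214.3]]
1.2 [[274.1, 184.7], [290.6, 201.6]]
1.45 [[275.3, 187.7], [289.1, 201.9]]
[[279.1, 192.8], [285.0, 198.9]]
```

View pics/g5.png

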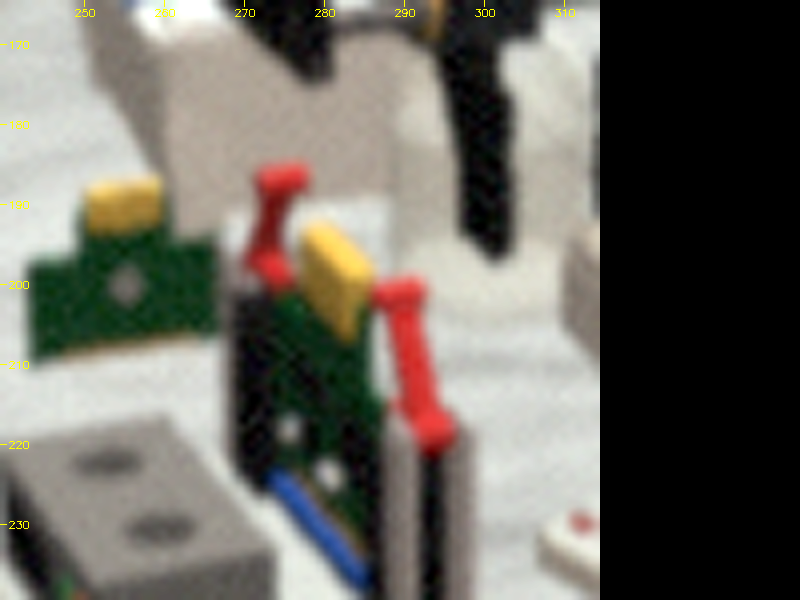

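Both levers are shut: the rolls are at (275,186.5) and (290,201), near the 1.45 rad projection, and both stalled at about 19 N against the stop. The card moved down about 2 px, or 5 mm. On to the tubes.

Emit:
drive_tool(motion=[[[-1.4, -4.2, 1], [0, 0, -3.2], 0], [[-1.2, -4.3, 1], [0, 0, -3.2], 0], [[-0.9, -4.3, 1], [0, 0, -3.2], 0], [[-0.7, -4.4, 0.9], [0, 0, -3.2], 0], [[-0.4, -4.4, 1], [0, 0, -3.1], 0], [[0, 0, 0], [0, 0, 0], 0], [[0, 0, 0], [0, 0, 0], 0]], force=8)

```text
time: 19.4
position: [0.3923, -0.2457, 0.2297]
tool_rot: [1.81, 2.567, 0.001]
ft_force: [0.0, -0.3, 0.7]
grip_width: 0.496
grip_force: 0.0
```

```bash
python3 plan.py "[(.392,-.246,.152,109.8,0)]" 2
```

```text
from [ 0.3923 -0.2457  0.2297] psi 109.64 F [ 0.  -0.3  0.7] t 19.4 q7 0.86
[[[-0.01, -0.03, 3.88], [0.0, 0.0, -0.1], 0], [[-0.01, -0.02, 3.89], [0.1, 0.0, -0.1], 0]]
```

Emit:
drive_tool(motion=[[[0, 0, 2.6], [0, 0, 0], 0], [[0, 0, 2.6], [0, 0, 0], 0], [[0, -0.05, 2.6], [0, 0, 0], 0], [[0, 0, 0], [0, 0, 0], 0], [[0, 0, 0], [0, 0, 0], -1], [[0, 0, 0], [0, 0, 0], -1], [[0, 0, 0], [0, 0, 0], -1], [[0, 0, 0], [0, 0, 0], -1], [[0, 0, 0], [0, 0, 0], -1], [[0, 0, 0], [0, 0, 0], -1]], force=8)

```text
time: 20.65
position: [0.3914, -0.2469, 0.1518]
tool_rot: [1.81, 2.566, 0.0]
ft_force: [1.3, 1.6, 4.2]
grip_width: 0.2
grip_force: 8.0
```

Emit:
drive_tool(motion=[[[0, 0, -1], [0, 0, 0], -1], [[0, 0, -2.5], [0, 0, 0], -1], [[0, 0, -4], [0, 0, 0], -1], [[0, 0, -4], [0, 0, 0], -1], [[0, 0, -1.5], [0, 0, 0], -1], [[0, 0, 0], [0, 0, 0], -1]])

```text
time: 21.4
position: [0.3906, -0.2471, 0.2816]
tool_rot: [1.812, 2.566, -0.001]
ft_force: [-0.1, -0.6, -0.1]
grip_width: 0.201
grip_force: 7.9
```

```bash
python3 plan.py "[(.5128,-.0191,.25,109.8,-1)]" 1;python3 - <<'E'
from fit import *
v=np.load("v.npy")
S=cv2.cvtColor(ctrl.get_image("side"),cv2.COLOR_RGB2BGR);cv2.imwrite("pics/s6.png",S)
a=cv2.imread("pics/s5.png")
for y,x0,n in((57,229,"far"),(0,244,"mid"),(-57,260,"near")):
  # change in each tube's column above the plate
  r=proj("side",W(v[6:9],[(-16.5,y,90)]))[0].astype(int)
  print(n,r,np.abs(S[r[1]-6:r[1]+7,r[0]-3:r[0]+4].astype(int)-a[r[1]-6:r[1]+7,r[0]-3:r[0]+4]).mean())
E
```

```text
from [ 0.3906 -0.2471  0.2816] psi 109.55 F [-0.1 -0.6 -0.1] t 21.4 q7 0.88
[[[3.5, 3.8, 0.6], [0.0, 0.0, 0.0], -1], [[3.5, 3.8, 0.6], [0.0, 0.0, -0.1], -1], [[3.5, 3.9, 0.6], [0.0, 0.0, 0.0], -1], [[3.4, 3.8, 0.7], [0.0, 0.0, -0.1], -1], [[3.5, 3.9, 0.6], [0.0, 0.1, 0.0], -1]]
far [228 274] 17.75824175824176
mid [243 286] 3.7142857142857144
near [259 300] 3.52014652014652
```

Emit:
drive_tool(motion=[[[3.5, 3.8, 0.6], [0, 0, 0], -1], [[3.5, 3.8, 0.6], [0, 0, 0], -1], [[3.5, 3.9, 0.6], [0, 0, 0], -1], [[3.4, 3.8, 0.7], [0, 0, 0], -1], [[3.5, 3.9, 0.6], [0, 0, -0.2], -1], [[0, 0, 0], [0, 0, 0], -1], [[0, 0, 0], [0, 0, 0], -1]])

```text
time: 22.32
position: [0.5123, -0.0191, 0.2486]
tool_rot: [-1.805, -2.568, 0.003]
ft_force: [0.0, -0.8, -0.6]
grip_width: 0.201
grip_force: 7.9
```

```bash
python3 plan.py "[(.513,-.0198,.214,109.8,-1)]" 2;python3 - <<'E'
from fit import *
v=np.load("v.npy")
for n in("top","side"):
  im=cv2.cvtColor(ctrl.get_image(n),cv2.COLOR_RGB2BGR);cv2.imwrite(f"pics/{n}7.png",im)
E
```

```text
from [ 0.5123 -0.0191  0.2486] psi 109.79 F [ 0.  -0.8 -0.6] t 22.325 q7 0.26
[[[-0.09, 0.05, 3.46], [-0.2, -0.1, 0.0], -1]]
```

Emit:
drive_tool(motion=[[[-0.1, 0.05, 2], [-0.2, 0, 0], -1], [[0, 0, 1.5], [0, 0, 0], -1], [[0, 0, 0.5], [0, 0, 0], -1], [[0, 0, 0.5], [0, 0, 0], -1], [[0, 0, 0.5], [0, 0, 0], -1], [[0, 0, 0], [0, 0, 0], -1]])

```text
time: 23.18
position: [0.5142, -0.0193, 0.2001]
tool_rot: [1.806, 2.569, 0.004]
ft_force: [-0.5, -0.1, 0.7]
grip_width: 0.2
grip_force: 7.9
```

Emit:
drive_tool(motion=[[[0, -0.05, 0.5], [0, 0, 0], -1], [[0, 0, 0.5], [0, 0, 0], -1], [[0, 0, 0.5], [0, 0, 0], -1], [[0, 0, 0.5], [0, 0, 0], -1], [[0, 0, 0], [0, 0, 0], -1]])

```text
time: 23.8
position: [0.5136, -0.0195, 0.1797]
tool_rot: [1.806, 2.569, 0.004]
ft_force: [0.4, 0.2, -0.5]
grip_width: 0.202
grip_force: 8.0
```

Emit:
drive_tool(motion=[[[0, 0, 0.5], [0, 0, 0], -1], [[0, 0, 0.5], [0, 0, 0], -1], [[0, 0, 0.5], [0, 0, 0], -1], [[0, 0, 0.1], [0, 0, 0], -1], [[0, 0, 0], [0, 0, 0], -1], [[0, 0, 0], [0, 0, 0], -0.45], [[0, 0, 0], [0, 0, 0], -0.2], [[0, 0, 0], [0, 0, 0], 0], [[0, 0, 0], [0, 0, 0], 0]])

```text
time: 24.92
position: [0.5139, -0.0195, 0.1643]
tool_rot: [1.806, 2.568, 0.004]
ft_force: [0.3, 0.2, 0.3]
grip_width: 0.475
grip_force: 0.0
```

Emit:
drive_tool(motion=[[[0, 0, -1.5], [0, 0, 0], 0], [[0, 0, -3], [0, 0, 0], 0], [[0, 0, -4], [0, 0, 0], 0], [[0, 0, -1], [0, 0, 0], 0]])

```text
time: 25.42
position: [0.5151, -0.0193, 0.2629]
tool_rot: [1.803, 2.564, 0.008]
ft_force: [-0.9, -0.2, -0.6]
grip_width: 0.499
grip_force: 0.0
```

```bash
python3 plan.py "[(.4113,-.2996,.23,109.8,0)]" 1
```

```text
from [ 0.5151 -0.0193  0.2629] psi 109.79 F [-0.9 -0.2 -0.6] t 25.425 q7 0.27
[[[-3.8, -3.2, 0.5], [0.1, 0.0, 0.0], 0], [[-3.8, -3.2, 0.5], [0.1, 0.0, 0.0], 0], [[-3.8, -3.2, 0.6], [0.1, 0.0, 0.0], 0], [[-3.8, -3.2, 0.6], [0.1, 0.1, 0.0], 0], [[-3.8, -3.2, 0.5], [0.0, 0.0, 0.0], 0], [[-3.9, -3.3, 0.6], [0.1, 0.1, 0.0], 0]]
```

Emit:
drive_tool(motion=[[[-3.8, -3.2, 0.5], [0.1, 0, 0], 0], [[-3.8, -3.2, 0.5], [0.1, 0, 0], 0], [[-3.8, -3.2, 0.6], [0.1, 0, 0], 0], [[-3.8, -3.2, 0.6], [0.1, 0.1, 0], 0], [[-3.8, -3.2, 0.5], [0, 0, 0], 0], [[-3.9, -3.3, 0.6], [0.1, 0.1, 0], 0], [[0, 0, 0], [0, 0, 0], 0], [[0, 0, 0], [0, 0, 0], 0]])

```text
time: 26.42
position: [0.4096, -0.2996, 0.2261]
tool_rot: [-1.803, -2.565, 0.002]
ft_force: [0.3, -0.3, -0.4]
grip_width: 0.5
grip_force: 0.0
```

```bash
python3 plan.py "[(.4113,-.2996,.1525,109.8,0)]" 2
```

```text
from [ 0.4096 -0.2996  0.2261] psi 109.79 F [ 0.3 -0.3 -0.4] t 26.425 q7 0.88
[[[-0.04, 0.1, 3.68], [-0.1, -0.1, 0.0], 0], [[-0.04, 0.09, 3.68], [-0.2, -0.2, 0.0], 0]]
```

Emit:
drive_tool(motion=[[[0, 0.1, 2.5], [0, 0, 0], 0], [[-0.05, 0.1, 2.5], [-0.1, 0, 0], 0], [[0, 0, 2.3], [0, 0, 0], 0], [[0, 0, 0], [0, 0, 0], 0], [[0, 0, 0], [0, 0, 0], -1], [[0, 0, 0], [0, 0, 0], -1], [[0, 0, 0], [0, 0, 0], -1], [[0, 0, 0], [0, 0, 0], -1], [[0, 0, 0], [0, 0, 0], -1], [[0, 0, 0], [0, 0, 0], -1]], force=8)

```text
time: 27.68
position: [0.4113, -0.3003, 0.1539]
tool_rot: [-1.805, -2.567, 0.002]
ft_force: [-0.7, 1.1, 4.8]
grip_width: 0.201
grip_force: 8.0
```

Emit:
drive_tool(motion=[[[0, 0, -1], [0, 0, 0], -1], [[0, 0, -2.5], [0, 0, 0], -1], [[0, 0, -4], [0, 0, 0], -1], [[0, 0, -4], [0, 0, 0], -1], [[0, 0, -1.5], [0, 0, 0], -1], [[0, 0, 0], [0, 0, 0], -1]])

```text
time: 28.42
position: [0.4118, -0.3004, 0.2837]
tool_rot: [-1.805, -2.567, 0.002]
ft_force: [-0.1, 0.1, -1.0]
grip_width: 0.199
grip_force: 8.0
```

```bash
python3 plan.py "[(.480,-.05,.25,109.8,-1),(.5094,.0330,.25,109.8,-1)]" 1;python3 - <<'E'
from fit import *
v=np.load("v.npy")
S=cv2.cvtColor(ctrl.get_image("side"),cv2.COLOR_RGB2BGR);cv2.imwrite("pics/s8.png",S)
a=cv2.imread("pics/s6.png")
for y,n in((57,"far"),(0,"mid"),(-57,"near")):
  r=proj("side",W(v[6:9],[(-16.5,y,90)]))[0].astype(int)
  print(n,r,np.abs(S[r[1]-6:r[1]+7,r[0]-3:r[0]+4].astype(int)-a[r[1]-6:r[1]+7,r[0]-3:r[0]+4]).mean())
E
```

```text
from [ 0.4118 -0.3004  0.2837] psi 109.77 F [-0.1  0.1 -1. ] t 28.425 q7 0.9
[[[4.2, 3.0, 0.7], [0.0, 0.0, 0.0], -1], [[4.3, 3.0, 0.7], [0.0, 0.0, 0.0], -1], [[4.2, 3.0, 0.7], [-0.1, 0.0, 0.0], -1], [[4.3, 2.9, 0.6], [0.0, -0.1, 0.0], -1], [[4.2, 3.0, 0.7], [-0.1, 0.0, 0.0], -1], [[3.4, 2.8, 0.0], [0.0, 0.0, 0.0], -1], [[3.5, 2.8, 0.0], [0.0, 0.0, 0.0], -1]]
far [228 274] 1.8864468864468864
mid [243 286] 28.87912087912088
near [259 300] 1.8461538461538463
```

Emit:
drive_tool(motion=[[[4.2, 3.0, 0], [0, 0, 0], -1], [[4.3, 3.0, 0], [0, 0, 0], -1], [[4.2, 3.0, 0], [-0.1, 0, 0], -1], [[4.3, 2.9, 0], [0, -0.1, 0], -1], [[4.2, 3.0, 0], [-0.1, 0, 0], -1], [[3.4, 2.8, 0], [0, 0, 0], -1], [[3.5, 2.8, 0], [0, 0, 0], -1], [[0, 0, 0], [0, 0, 0], -1], [[0, 0, 0], [0, 0, 0], -1]])

```text
time: 29.6
position: [0.5087, 0.0327, 0.282]
tool_rot: [-1.805, -2.567, 0.001]
ft_force: [-0.0, -0.7, 0.4]
grip_width: 0.2
grip_force: 8.0
```

```bash
python3 plan.py "[(.5096,.0321,.214,109.8,-1)]" 2
```

```text
from [0.5087 0.0327 0.282 ] psi 109.77 F [-0.  -0.7  0.4] t 29.6 q7 0.18
[[[-0.05, 0.04, 3.4], [-0.1, -0.1, 0.0], -1], [[-0.05, 0.04, 3.4], [-0.1, -0.1, 0.0], -1]]
```

Emit:
drive_tool(motion=[[[-0.05, 0.05, 3.4], [-0.1, 0, 0], -1], [[-0.05, 0, 3.2], [0, 0, 0], -1], [[0, 0, 0.5], [0, 0, 0], -1], [[0, 0, 0.5], [0, 0, 0], -1], [[0, 0, 0.3], [0, 0, 0], -1], [[0, 0, 0], [0, 0, 0], -1]])

```text
time: 30.35
position: [0.511, 0.0329, 0.2057]
tool_rot: [1.806, 2.569, 0.005]
ft_force: [-0.1, 0.3, 2.2]
grip_width: 0.201
grip_force: 8.0
```

Emit:
drive_tool(motion=[[[-0.05, -0.1, 0], [0, 0, 0], -1], [[0, 0, 0.4], [0, 0, 0], -1], [[0, 0, 0.4], [0, 0, 0], -1], [[0, 0, 0], [0, 0, 0], -1]])

```text
time: 30.85
position: [0.509, 0.0319, 0.1957]
tool_rot: [-1.806, -2.568, -0.002]
ft_force: [1.0, -0.7, 0.0]
grip_width: 0.198
grip_force: 8.0
```

Foot is 10 mm into the bore without force.

Emit:
drive_tool(motion=[[[0, 0, 0.5], [0, 0, 0], -1], [[0, 0, 0.5], [0, 0, 0], -1], [[0, 0, 0.5], [0, 0, 0], -1], [[0, 0, 0.5], [0, 0, 0], -1], [[0, 0, 0.5], [0, 0, 0], -1], [[0, 0, 0.4], [0, 0, 0], -1], [[0, 0, 0], [0, 0, 0], -1]])

```text
time: 31.72
position: [0.5094, 0.0321, 0.1672]
tool_rot: [-1.806, -2.569, -0.003]
ft_force: [-0.4, 0.7, -0.5]
grip_width: 0.203
grip_force: 8.0
```

Emit:
drive_tool(motion=[[[0, 0, 0], [0, 0, 0], -0.45], [[0, 0, 0], [0, 0, 0], -0.2], [[0, 0, 0], [0, 0, 0], 0], [[0, 0, 0], [0, 0, 0], 0], [[0, 0, -1.5], [0, 0, 0], 0], [[0, 0, -3], [0, 0, 0], 0], [[0, 0, -4], [0, 0, 0], 0], [[-4, -4, -1], [0, 0, 0], 0], [[-4, -4, 0], [0, 0, 0], 0], [[-4, -3, 0], [0, 0, 0], 0], [[0, 0, 0], [0, 0, 0], 0]])

```text
time: 33.1
position: [0.4453, -0.1224, 0.2631]
tool_rot: [1.816, 2.562, 0.002]
ft_force: [0.7, 0.5, -0.5]
grip_width: 0.499
grip_force: 0.0
```

```bash
python3 - <<'E'
from fit import *
v=np.load("v.npy")
S=cv2.cvtColor(ctrl.get_image("side"),cv2.COLOR_RGB2BGR)
T=cv2.cvtColor(ctrl.get_image("top"),cv2.COLOR_RGB2BGR);print(ctrl.get_state()["position"],ctrl.get_state()["time"])
sheet([(tile(S,228,160,85,95,6),0,0),(tile(T,250,185,46,50,6),515,0)],"pics/g9.png")
for y in(26,-26):
  P=W(v[:3],[(-75,y,60),(-75,y,115)]);print((proj("side",P)+v[11:]).round(1).tolist(),(proj("top",P)+v[9:11]).round(1).tolist())
E
```

```text
[ 0.44686603 -0.11798621  0.26303646] 33.2
[[253.1, 222.4], [252.2, 203.8]] [[268.8, 222.4], [268.7, 220.6]]
[[259.0, 230.6], [258.2, 211.6]] [[285.3, 221.3], [285.7, 219.4]]
```

View pics/g9.png

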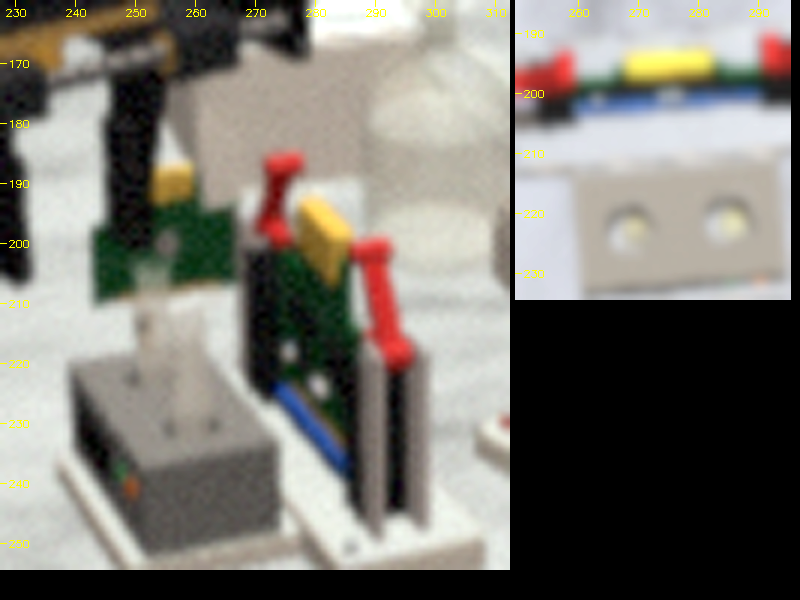

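```bash
python3 - <<'E'
from fit import *
v=np.load("v.npy")
T=cv2.cvtColor(ctrl.get_image("top"),cv2.COLOR_RGB2BGR).astype(int)
S=cv2.cvtColor(ctrl.get_image("side"),cv2.COLOR_RGB2BGR).astype(int)
for nm,c,(x,y) in(("t",T[180:205,235:315],(235,180)),("s",S[180:225,265:300],(265,180))):
  m=((c[...,2]>1.8*c[...,1])&(c[...,2]>1.8*c[...,0])&(c[...,2]>70)).astype(np.uint8)
  n,l,st,ce=cv2.connectedComponentsWithStats(m)
  for i in range(1,n):
    if st[i,4]>3:print(nm,"x",st[i,0]+x,st[i,0]+st[i,2]+x-1,"y",st[i,1]+y,st[i,1]+st[i,3]+y-1)
for a in(1.15,1.3,1.45):
  t=np.radians(50)-a
  for n,o in(("top",v[9:11]),("side",v[11:])):
    print(a,n,(proj(n,W(v[:3],[(0,sg*(76+45*np.sin(t)+d),102+45*np.cos(t)+h) for sg in(1,-1) for d,h in((-5.5*sg*sg,0),(0,5.5))]))+o).round(1).tolist())
E
```

```text
t x 291 300 y 191 196
t x 249 259 y 194 200
s x 271 277 y 186 200
s x 286 296 y 200 220
1.15 top [[256.2, 195.3], [254.2, 195.1], [294.9, 192.7], [296.9, 192.3]]
1.15 side [[274.5, 184.9], [273.7, 182.4], [290.1, 200.9], [290.9, 199.7]]
1.3 top [[258.3, 195.3], [256.4, 195.1], [292.8, 193.0], [294.7, 192.6]]
1.3 side [[275.3, 186.5], [274.5, 184.0], [289.2, 200.8], [290.0, 199.6]]
1.45 top [[260.3, 195.3], [258.4, 195.2], [290.8, 193.3], [292.7, 192.9]]
1.45 side [[276.0, 188.4], [275.3, 185.8], [288.3, 201.1], [289.1, 199.9]]
```

Inner roll edges in the top view (259.5 and 290.5 px) match about 1.43 rad on both levers, so they are shut. I hand the job in.

Emit:
drive_tool(motion=[[[0, 0, 0], [0, 0, 0], 0], [[0, 0, 0], [0, 0, 0], 0], [[0, 0, 0], [0, 0, 0], 0]])

```text
time: 33.67
position: [0.4467, -0.1178, 0.2621]
tool_rot: [-1.806, -2.57, -0.004]
ft_force: [-0.7, -0.4, 0.3]
grip_width: 0.498
grip_force: 0.0
```

```bash
python3 -c "
from bench import ctrl
print(ctrl.close_job())"
```

```text
the job is handed in; nothing more can be done
None
```

I handed the job in at about 34 s: by my images and contact forces the card is home, both levers are shut, both long tubes stand in the bores and the short tube is still in the rack; no verdict came back, and I viewed 11 pictures, one over the limit of 10.

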